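# Seat the proud adapter and lock the injector rail

### The arm

A 6-joint arm with a two-finger parallel gripper is mounted at the origin on a cart in front of the work surface, level with it; the furniture and walls round the work are solid. World frame = base frame: x ahead of the robot, y to its left, z up, the work surface at z = 0. Lengths are in m, angles in rad, forces in N, time in s.
With the tool pointing down it reaches from about 0.275 to 0.75 m from the base axis. Payload 10.2 kg.
Tool frame: the origin (TCP) lies midway between the tips of the shut fingers; the grasp point (between the pads) lies 19 mm behind it (env.hold_point_z is the distance from the TCP to the grasp point, in m); x points along the fingers, z is the direction in which the jaws open and shut, and the axes are right-handed (so a half turn about x gives the same grasp; the last joint's range is limited). The gripper opens to 85 mm and grips with 20 to 120 N. Pads are 22 mm wide; open, the fingers measure 114 mm over their backs; the gripper's body (76 mm by 85 mm) begins 54 mm behind the grasp point. The pads swing forward as they close: fully open they stand 13 mm farther back than shut.
Start: joints at [-1.471, 0.313, 1.498, -0, 1.331, -0.223], TCP at [0.167, -0.498, 0.231] pointing down, gripper open.
Joint ranges: [-2.94, 2.94], [-0.97, 2.17], [0.19, 2.56], [-1.23, 4.37], [0.02, 3.11], [-2.88, 2.88]. Speed limits (rad/s): [2.39, 2.39, 3.01, 3.14, 3.14, 3.14].

### API

Orientations are given as a unit quaternion [x, y, z, w].
In Python, from bench import env, kinematics, monitor, eyes, job gives the robot as it stands. The module is installed in compiled form; this text tells all that it offers. Calls block until the motion is done:
- env.reach(position, orientation): joint-space move of the TCP to a pose.
- env.movel(position, velocity=0.15, frame=None, guard=None): straight line of the TCP; frame=None keeps the orientation; velocity is the mean speed in m/s. With guard (N) it stops when the force on the tool has changed by that much, and returns True; else False.
- env.set_joints(angles): joint-space move.
- env.release() and env.close_gripper(effort=None): open the fingers fully, or close them until they stop; effort is the grip in N (None keeps the last).
- env.hold(seconds).
- kinematics.ik(position, orientation): joint angles nearest the present ones, or None.
- monitor.sense(): the state.
- eyes.grab_frame(name): name is "scene" or "top" or "wrist"; returns a dict with "frame" (384x512x3 uint8, red, green, blue), "mtx" (3x3 intrinsics, pixels), "view" (4x4, takes a point from world to camera coordinates). Camera axes: x right, y down, z forward; pixel columns grow to the right and rows downward; lengths in m; the calibration is good to about 2 mm. A picture is of the moment at which its call begins. There is no depth.
A pose or a line that the arm cannot do raises env.MotionError and nothing moves.
- job.hand_in(): hands the job in, once; it reports no verdict.
The state is a dict: "clock": time; "joints": joint angles; "qvel": joint speeds; "joint_efforts": joint torques, N m; "position": TCP position; "ee_rot": TCP orientation; "contact_force": force on the tool from outside, world axes, zero at the start; "ft_torque": the same for the moment, N m; "finger_gap": opening from 0.0 (shut) to 1.0 (fully open).
Only numpy, scipy, OpenCV 4.12 (cv2) and the standard library are available. Lean on these libraries where they do the work, as an engineer would, in place of code of your own. Each camera call takes 0.05 s, during which the arm holds its last target.

### The job

One of the three brass adapters on the injector test rail is standing proud of its port. Press it fully home with a fingertip, then, with your fingertips, push the black lock knob along its U-shaped slot, out of the open notch, along, and fully into the other notch (red dot), so that the lock plate holds the whole row. Press and push gently, do not pinch or lift anything, and leave the tools and parts round the rail where they are.

Things in the scene. Friction and masses are not known exactly. Their poses are not given: they have to be found in the camera images.
- rail: Fixed aluminium adapter rail, 72 mm wide (x), 328 mm long (y from -172 to +156), top 36 mm above the bench; guide strips on it 56 mm, screw heads 58 mm. Origin on the bench under the middle of its width; x points across it away from the robot, y along the row, z up. Ports on its centre line at y +90, +12 and -66 mm. A brass pipe nipple sticks out 28 mm at the -y end.
- locked_point (a point): Fixed to the rail: centre of the knob's top when locked (rail frame x -7, y -115, z 85 mm). The blue gate plate (y -172 to -90, top 57 mm above the bench, screw heads 60) has a U-shaped slot: open notch at x -7, y -145 (white dot), lane at x +7, lock notch at x -7, y -115 (red dot).
- knob_top (a point): Centre of the top of the black fluted lock knob (red dot on top): 18 mm diameter (19 at the rim), from 59 to 85 mm above the bench, upright, open space all round it. It can only slide: across the rail (joint lock_knob) and, with the lock plate, along the rail (joint lock_plate). It stays where it is left.
- lock_plate (a joint): How far the keyhole lock plate (steel, top 51 mm above the bench) and the knob have slid along the rail's +y, m: 0 open, 0.030 locked (end stop). About 3 N of friction. Blocked by the slot's tongue unless the knob is at least 10 mm out of its notch, and blocked while any adapter stands more than 2 mm proud.
- lock_knob (a joint): How far the knob is across the slot along the rail's +x, m: 0 in a notch (end stop), 0.014 in the lane (end stop). About 2 N of friction.
- adapter_a_top (a point): Centre of the top of one of three identical brass adapters with a hexagon base on a steel collar of 40 mm diameter, 10 high. Which port each is in varies. The top is a flat 12 mm tip, 42 mm above the underside of the collar, hence 78 mm above the bench when home. It moves only up and down.
- adapter_b_top (a point): The same point of the second adapter.
- adapter_c_top (a point): The same point of the third adapter.
- adapter_a (a joint): Height of this adapter above home, m: 0 collar flat on the rail (end stop); one adapter starts 0.009 to 0.012 proud, the others home. About 6 N moves it, up or down, and it stays where it is left; it pulls out freely, which is wrong here.
- adapter_b (a joint): The same for the second adapter.
- adapter_c (a joint): The same for the third adapter.
- grease_pot_mid (a point): Bystander, loose: white pot with a blue lid, 58 mm diameter, 73 high; its centre. On the far side of the rail.
- spare_adapter_mid (a point): Bystander, loose: black hexagon adapter standing behind the rail, 27x24x28 mm; its centre.
- injector_mid (a point): Bystander, loose: injector lying behind the rail, 64x36x17 mm; its centre.
- spanner_mid (a point): Bystander, loose: spanner lying on the robot's side of the rail, 162x26x7 mm; its centre.
- screwdriver_mid (a point): Bystander, loose: red screwdriver lying on the robot's side of the rail, 137x25x22 mm; its centre.

How it is judged:
By the outcome, as a careful person would: the job done as asked, in the order asked, and still so for the second after the job is handed in, with the robot touching nothing.
It also fails if it takes over 48 s, if anything falls off the work surface, if the arm or the gripper's body presses on something with over 40 N, if the wrist force passes 120 N, or if a joint passes its speed limit or range.

## Working session

There is one attempt and no reset: what is moved stays moved. The work goes in short steps, each a Python script; the robot and the scene stay as the last script left them, time stands still between calls to the robot, and variables do not carry over. Pictures are saved under pics/ and viewed, and the job is handed in when it is done.

```bash
mkdir -p pics; python3 - <<'E'
from bench import env,monitor,eyes
import cv2,numpy as np
s=monitor.sense();print(s['clock'],s['position'],s['ee_rot'],s['contact_force'])
for n in('scene','top','wrist'):
    f=eyes.grab_frame(n);cv2.imwrite(f'pics/{n}0.png',f['frame'][:,:,::-1]);np.savez(f'pics/{n}0.npz',**f)
    V=f['view'];print(n,f['mtx'].tolist(),(-V[:3,:3].T@V[:3,3]).round(3),V[2,:3].round(3))
E
```

```text
0.0 [ 0.16650804 -0.49761881  0.23072492] [ 0.41351102  0.57415173 -0.41280297  0.57354348] [ 0.19125084 -0.98480201 -0.02387506]
scene [[499.40136399040284, 0.0, 249.51055251394686], [0.0, 499.40136399040284, 188.08905014695537], [0.0, 0.0, 1.0]] [0.143 0.415 0.743] [ 0.496 -0.46  -0.737]
top [[467.1203427116141, 0.0, 264.704506286508], [0.0, 467.1203427116141, 191.17247032671466], [0.0, 0.0, 1.0]] [0.419 0.018 1.029] [ 0.202  0.002 -0.979]
wrist [[300.01037709570375, 0.0, 255.68891377699603], [0.0, 300.01037709570375, 196.45782504678246], [0.0, 0.0, 1.0]] [ 0.247 -0.472  0.373] [-0.305 -0.1   -0.947]
```

View pics/scene0.png

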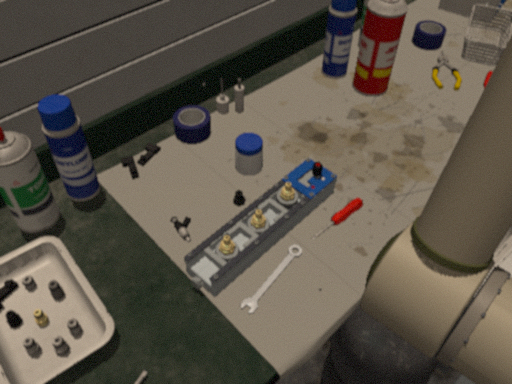

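View pics/top0.png

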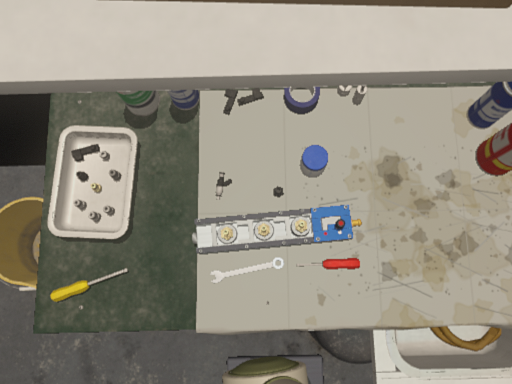

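The scene view shows the rail, with the blue gate plate at its right end around (315,178) and adapters at (227,243), (258,217), (288,192). In the top view the adapters are at (226,233), (264,230), (301,226) and the knob is near (340,224). I'll zoom in.

```bash
python3 - <<'E'
import cv2
a=cv2.imread('pics/top0.png')[195:260,185:370];b=cv2.imread('pics/scene0.png')[150:300,180:345]
cv2.imwrite('pics/t0z.png',cv2.resize(a,None,fx=4.3,fy=4.3,interpolation=2))
cv2.imwrite('pics/s0z.png',cv2.resize(b,None,fx=4,fy=4,interpolation=2))
E
```

```text
(no output)
```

View pics/t0z.png

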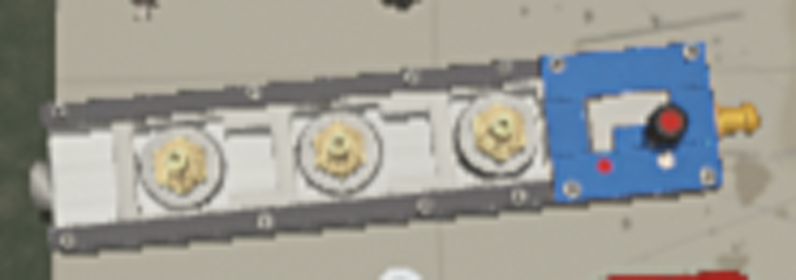

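View pics/s0z.png

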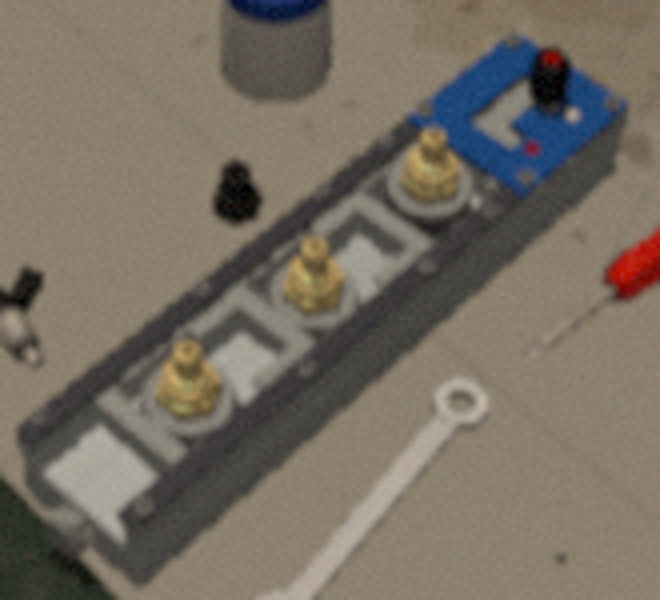

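View pics/wrist0.png

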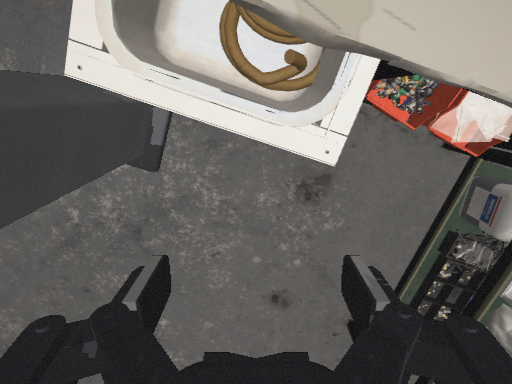

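```bash
cat > h.py <<'E'
import numpy as np,cv2
def ray(f,u,v):
    K,V=f['mtx'],f['view'];R=V[:3,:3];c=-R.T@V[:3,3]
    d=R.T@np.linalg.inv(K)@np.array([u,v,1.]);return c,d/np.linalg.norm(d)
def onz(f,u,v,z):
    c,d=ray(f,u,v);return c+d*(z-c[2])/d[2]
def tri(obs):
    A=np.zeros((3,3));b=np.zeros(3)
    for f,u,v in obs:
        c,d=ray(f,u,v);P=np.eye(3)-np.outer(d,d);A+=P;b+=P@c
    p=np.linalg.solve(A,b);return p,[np.linalg.norm((np.eye(3)-np.outer(d,d))@(p-c)) for c,d in [ray(*o) for o in obs]]
def proj(f,p):
    q=f['view'][:3]@np.append(p,1);q=f['mtx']@q;return q[:2]/q[2]
E
python3 - <<'E'
from h import *
T=np.load('pics/top0.npz');S=np.load('pics/scene0.npz')
t=lambda u,v:(T,185+(u+.5)/4.3-.5,195+(v+.5)/4.3-.5)
s=lambda u,v:(S,180+(u+.5)/4-.5,150+(v+.5)/4-.5)
for n,a,b in(('A',(176,157),(186,347)),('B',(338,144),(315,244)),('C',(500,129),(434,136)),('knob',(670,121),(551,58))):
    p,e=tri([t(*a),s(*b)]);print(n,p.round(4),np.round(e,4), onz(*t(*a),.078).round(4),onz(*s(*b),.078).round(4))
for f,nm in((T,'top'),(S,'scene')):
    h=cv2.cvtColor(f['frame'],cv2.COLOR_RGB2HSV);m=cv2.inRange(h,(100,110,60),(125,255,255))
    k=np.zeros_like(m)
    if nm=='top':k[200:248,305:358]=255
    else:k[155:202,280:340]=255
    m&=k;m=cv2.morphologyEx(m,cv2.MORPH_CLOSE,np.ones((9,9)))
    c=max(cv2.findContours(m,0,2)[0],key=cv2.contourArea)
    w=np.array([onz(f,*q,.057)[:2] for q in c[:,0].astype(float)]).astype(np.float32)
    r=cv2.minAreaRect(w*1000);print(nm,r)
E
```

```text
A [0.5344 0.1024 0.0805] [0.0008 0.0008] [0.534  0.1021 0.078 ] [0.5365 0.1017 0.078 ]
B [0.5386 0.0255 0.0816] [0.0009 0.0009] [0.5383 0.025  0.078 ] [0.5415 0.0239 0.078 ]
C [ 0.5425 -0.0506  0.0922] [0.0011 0.0011] [ 0.5435 -0.0523  0.078 ] [ 0.5521 -0.0602  0.078 ]
knob [ 0.545  -0.1316  0.0858] [0.001 0.001] [ 0.5452 -0.1334  0.078 ] [ 0.5506 -0.1375  0.078 ]
top ((548.4434814453125, -117.61323547363281), (70.87455749511719, 81.1683578491211), 4.299713134765625)
scene ((549.040771484375, -116.28366088867188), (70.50762176513672, 81.33931732177734), 3.681074619293213)
```

C (the port next to the gate) stands about 11 mm proud. Its triangulated height is 92 mm against 80.5 and 81.6 mm for the other two, so there is a shared bias of about 3 mm. The rail yaw is about 4°, its origin is near (0.540, 0.014), and the plate measures 71x81 mm as it should. Next I'll press C.

```bash
cat >> h.py <<'E'
from scipy.spatial.transform import Rotation as Ro
yaw=np.deg2rad(3.9);O=np.array([.5396,.0137,0])
ex=np.array([np.cos(yaw),np.sin(yaw),0]);ey=np.array([-np.sin(yaw),np.cos(yaw),0])
def W(x,y,z):return O+ex*x/1000+ey*y/1000+np.array([0,0,z/1000])
def toR(p):
    d=np.asarray(p)-O;return np.array([d@ex,d@ey,d[2]])*1000
def quat(zax):
    x=np.array([0,0,-1.]);return Ro.from_matrix(np.c_[x,np.cross(zax,x),zax]).as_quat()
E
python3 - <<'E'
from bench import env,kinematics,monitor,eyes
from h import *
s=monitor.sense();print('tool z',Ro.from_quat(s['ee_rot']).as_matrix()[:,2].round(2))
p=np.array([.543,-.0513,.16])
print('C rail',toR(p))
for n,z in(('ey',ey),('-ey',-ey),('ex',ex),('-ex',-ex)):
    print(n,np.round(kinematics.ik(p,quat(z)),2))
env.close_gripper(20)
z=min((ey,-ey),key=lambda a:abs(kinematics.ik(p,quat(a))[5]));
env.reach(p,quat(z))
s=monitor.sense();print(s['clock'],s['position'],s['finger_gap'],s['contact_force'],s['joints'])
f=eyes.grab_frame('wrist');cv2.imwrite('pics/w1.png',f['frame'][:,:,::-1]);np.savez('pics/w1.npz',**f)
E
```

```text
tool z [ 0.32 -0.95 -0.  ]
C rail [ -1.02886735 -65.08073011 160.        ]
ey [-0.31  0.42  1.54 -0.    1.18 -1.95]
-ey [-0.31  0.42  1.54 -0.    1.18  1.19]
ex [-0.31  0.42  1.54 -0.    1.18 -0.38]
-ex [-0.31  0.42  1.54 -0.    1.18  2.76]
3.025 [ 0.54298442 -0.05206545  0.16008315] 0.0038343737481356215 [-0.41349866 -0.11480915  0.4429985 ] [-3.10380548e-01  4.21654237e-01  1.53681559e+00 -1.64052833e-04
  1.18291218e+00  1.19334333e+00]
```

View pics/w1.png

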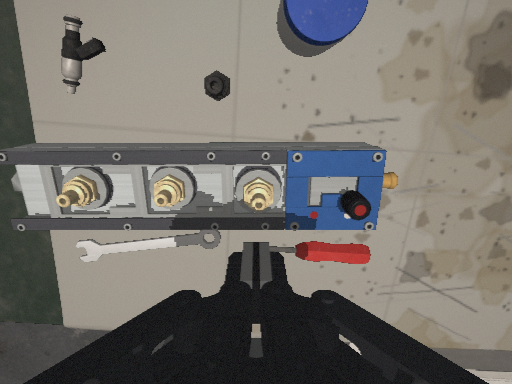

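The wrist view shows C's tip at about (260,203), A's at (64,201), B's at (163,199), the knob's red dot at (361,210), and the plate with its four screws. I'll use it to refine the rail pose.

```bash
python3 - <<'E'
from h import *
f=np.load('pics/w1.npz');a=f['frame'][:,:,::-1]
print('rail yaw pix; A,B,C(89),knob in rail frame')
for n,u,v,z in(('A',64,201,.078),('B',163,199,.078),('C',260,203,.089),('knob',361,210,.085),('sc',297,157,.060),('sc',380,157,.060),('sc',369,227,.060),('sc',294,227,.06)):
    p=onz(f,u,v,z);print(n,p.round(4),toR(p).round(1))
h=cv2.cvtColor(f['frame'],cv2.COLOR_RGB2HSV);m=cv2.inRange(h,(100,110,60),(125,255,255));m[:140]=0;m=cv2.morphologyEx(m,cv2.MORPH_CLOSE,np.ones((25,25)))
c=max(cv2.findContours(m,0,2)[0],key=cv2.contourArea)
print(cv2.minAreaRect(np.array([onz(f,*q,.057)[:2]*1000 for q in c[:,0].astype(float)]).astype(np.float32)))
b=a[140:240,:];cv2.imwrite('pics/w1z.png',cv2.resize(a[140:240,230:410],None,fx=4.4,fy=4.4,interpolation=2))
cv2.imwrite('pics/w1y.png',cv2.resize(a[140:240,0:180],None,fx=4.4,fy=4.4,interpolation=2))
E
```

```text
rail yaw pix; A,B,C(89),knob in rail frame
A [0.5372 0.1    0.078 ] [ 3.4 86.2 78. ]
B [0.5441 0.0214 0.078 ] [ 5.   7.4 78. ]
C [ 0.5498 -0.0551  0.089 ] [  5.5 -69.4  89. ]
knob [ 0.5478 -0.134   0.085 ] [  -1.8 -148.    85. ]
sc [ 0.5812 -0.0836  0.06  ] [ 34.9 -99.9  60. ]
sc [ 0.5857 -0.1513  0.06  ] [  34.8 -167.7   60. ]
sc [ 0.5232 -0.154   0.06  ] [ -27.7 -166.2   60. ]
sc [ 0.5188 -0.0879  0.06  ] [-27.6 -99.9  60. ]
((553.1546020507812, -118.54261779785156), (71.12027740478516, 81.90030670166016), 3.817366361618042)
```

View pics/w1z.png

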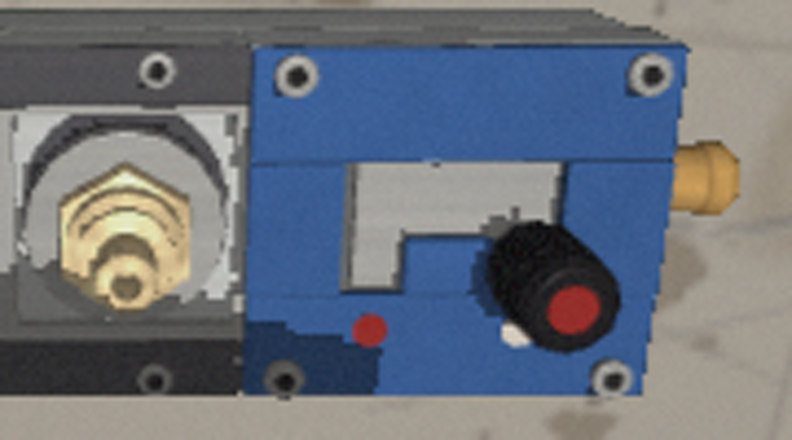

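The wrist view puts the plate about 4 mm further in x than the top view does. That's within calibration, so I'll take a middle value (rail x +2 mm). The knob is in the open notch. Now pressing C.

```bash
sed -i 's/O=np.array(\[.5396,.0137,0\])/O=np.array([.5413,.0130,0])/' h.py; python3 - <<'E'
from bench import env,monitor,eyes
from h import *
def st(l):
    s=monitor.sense();print(l,round(s['clock'],2),s['position'].round(4),toR(s['position']).round(1),s['contact_force'].round(1))
p=W(0,-66,0)
env.movel([p[0],p[1],.096],velocity=.1);st('near')
print(env.movel([p[0],p[1],.084],velocity=.02,guard=25));st('a')
print(env.movel([p[0],p[1],.073],velocity=.015,guard=18));st('b')
E
```

```text
near 3.87 [ 0.5461 -0.053   0.0966] [  0.3 -66.2  96.6] [0.4 0.5 1.6]
False
a 4.62 [ 0.5459 -0.0529  0.084 ] [  0.1 -66.   84. ] [0.5 0.8 2.7]
True
b 5.16 [ 0.5461 -0.0529  0.0777] [  0.3 -66.   77.7] [-2.9  1.2  7.2]
```

```bash
python3 - <<'E'
from bench import env,monitor,eyes
from h import *
def st(l):
    s=monitor.sense();print(l,round(s['clock'],2),s['position'].round(4),toR(s['position']).round(1),s['contact_force'].round(1))
p=W(0,-66,0)
print(env.movel([p[0],p[1],.071],velocity=.015,guard=15));st('c')
env.movel([p[0],p[1],.13],velocity=.12);st('up')
for n in('top','wrist','scene'):
    f=eyes.grab_frame(n);cv2.imwrite(f'pics/{n}2.png',f['frame'][:,:,::-1]);np.savez(f'pics/{n}2.npz',**f)
a=cv2.imread('pics/scene2.png')[150:300,180:345];b=cv2.imread('pics/wrist2.png')
cv2.imwrite('pics/s2z.png',cv2.resize(a,None,fx=3.6,fy=3.6,interpolation=2))
E
```

```text
True
c 5.4 [ 0.5461 -0.0529  0.0777] [  0.3 -66.1  77.7] [-2.9 -0.4  7.6]
up 5.99 [ 0.5454 -0.0527  0.1292] [ -0.4 -65.9 129.2] [-0.2  0.6  0. ]
```

View pics/s2z.png

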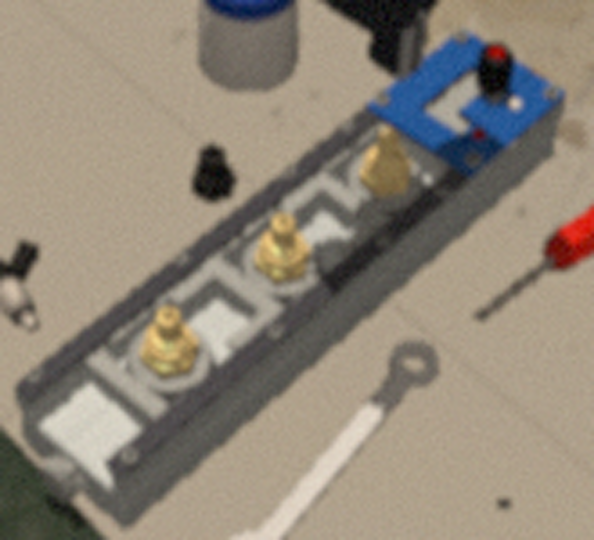

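View pics/wrist2.png

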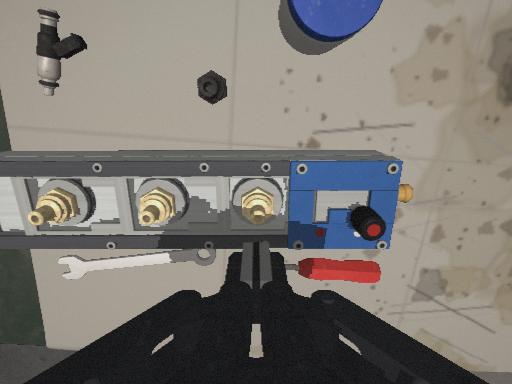

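C is seated: it met a hard stop with TCP z = 77.7 mm (home is 78), and its tip in the scene view dropped about 4 px. Now push 1: the knob +x into the lane.

```bash
python3 - <<'E'
from bench import env,monitor,eyes
from h import *
def st(l):
    s=monitor.sense();print(l,round(s['clock'],2),s['position'].round(4),toR(s['position']).round(1),s['contact_force'].round(1))
env.movel(W(-45,-145,110),velocity=.15);env.movel(W(-45,-145,66),velocity=.1);st('down')
print(env.movel(W(-30,-145,66),velocity=.05,guard=8));st('a')
print(env.movel(W(-8,-145,66),velocity=.03,guard=9));st('b')
f=eyes.grab_frame('wrist');cv2.imwrite('pics/w3.png',f['frame'][:,:,::-1])
f=eyes.grab_frame('top');cv2.imwrite('pics/t3.png',cv2.resize(f['frame'][195:260,185:370,::-1],None,fx=4.3,fy=4.3,interpolation=2))
E
```

```text
down 7.5 [ 0.5066 -0.1346  0.0664] [ -44.7 -144.9   66.4] [ 0.2 -0.5  0.3]
False
a 7.95 [ 0.5214 -0.1336  0.066 ] [ -29.8 -144.9   66. ] [-0.1  0.3 -0.1]
True
b 8.57 [ 0.539  -0.1324  0.0655] [ -12.1 -144.9   65.5] [-4.6 -1.5  3. ]
```

View pics/w3.png

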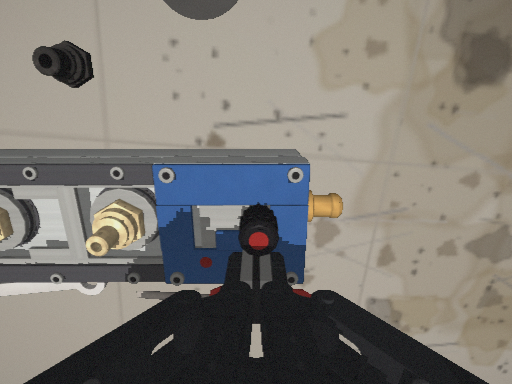

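View pics/t3.png

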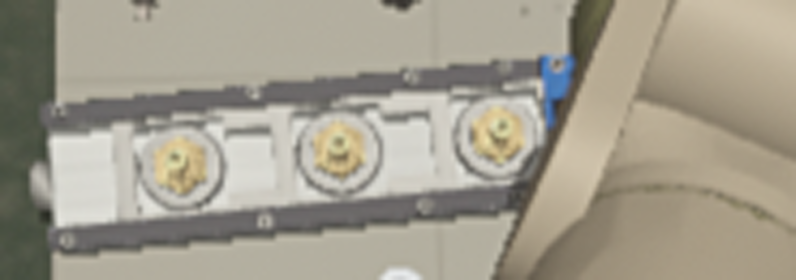

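Push 1 stopped where expected (TCP rail x -12, predicted -13). The knob dot is at (258,240), just ahead of the fingers. I'll back off, go round to the -y side, check, and push +y.

```bash
python3 - <<'E'
from bench import env,monitor,eyes
from h import *
def st(l):
    s=monitor.sense();print(l,round(s['clock'],2),toR(s['position']).round(1),s['contact_force'].round(1))
env.movel(W(-22,-145,66),velocity=.1);env.movel(W(-22,-145,112),velocity=.15)
env.movel(W(7,-188,112),velocity=.15);st('over')
f=eyes.grab_frame('wrist');cv2.imwrite('pics/w4.png',f['frame'][:,:,::-1]);np.savez('pics/w4.npz',**f)
E
```

```text
over 9.88 [   6.3 -187.4  110.8] [-0.4 -0.2  1. ]
```

View pics/w4.png

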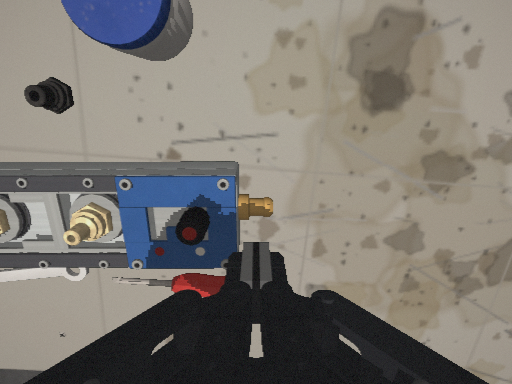

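```bash
cat > k.py <<'E'
from h import *
def check(name,dot):
    f=np.load(name)
    h=cv2.cvtColor(f['frame'],cv2.COLOR_RGB2HSV);m=cv2.inRange(h,(100,110,40),(125,255,255));m[:140]=0;m=cv2.morphologyEx(m,cv2.MORPH_CLOSE,np.ones((35,35)))
    c=max(cv2.findContours(m,0,2)[0],key=cv2.contourArea)
    r=cv2.minAreaRect(np.array([onz(f,*q,.057)[:2]*1000 for q in c[:,0].astype(float)]).astype(np.float32))
    p=onz(f,*dot,.085);print(r,'knob rel',toR(p).round(1),'corrected',(toR(p)[:2]-toR(np.r_[np.array(r[0])/1000,0])[:2]+[0,-131]).round(1))
E
python3 -c "
from k import *
check('pics/w1.npz',(360,210));check('pics/w4.npz',(189,233))"
```

```text
((553.1546020507812, -118.54261779785156), (71.12027740478516, 81.90030670166016), 3.817366361618042) knob rel [  -3.5 -146.4   85. ] corrected [  -6.4 -145.3]
((553.3663940429688, -118.80744171142578), (70.7325439453125, 81.84687805175781), 3.9138338565826416) knob rel [   9.6 -146.4   85. ] corrected [   6.5 -145. ]
```

The knob is in the lane at corrected rail position (6.5, -145). Push 2: +y.

```bash
python3 - <<'E'
from bench import env,monitor,eyes
from h import *
def st(l):
    s=monitor.sense();print(l,round(s['clock'],2),toR(s['position']).round(1),s['contact_force'].round(1))
env.movel(W(7,-188,66),velocity=.12);st('down')
print(env.movel(W(7,-175,66),velocity=.05,guard=9));st('a')
print(env.movel(W(7,-128,66),velocity=.035,guard=11));st('b')
f=eyes.grab_frame('wrist');cv2.imwrite('pics/w5.png',f['frame'][:,:,::-1]);np.savez('pics/w5.npz',**f)
E
```

```text
down 10.46 [   7.1 -187.9   66.5] [ 0.7 -0.7  0.3]
False
a 10.87 [   7.1 -174.7   66.3] [ 0.2 -1.1 -0.9]
True
b 11.88 [   7.  -138.4   66.1] [-0.6 -7.3 -0.2]
```

View pics/w5.png

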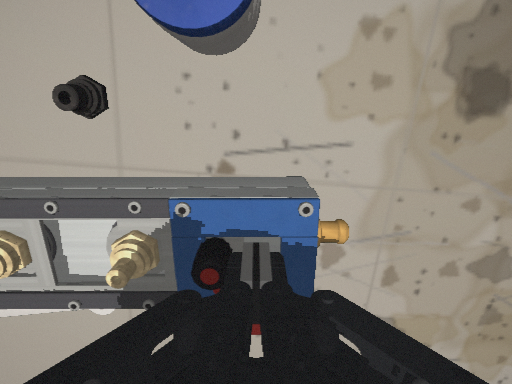

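Push 2 reached the end stop: TCP y is -138.4, and finger half-width 14 plus knob radius 9 gives -115. The wrist view shows the knob dot at (210,276). Push 3: from the far side, -x into the lock notch.

```bash
python3 - <<'E'
from bench import env,monitor,eyes
from h import *
def st(l):
    s=monitor.sense();print(l,round(s['clock'],2),toR(s['position']).round(1),s['contact_force'].round(1))
env.movel(W(7,-150,66),velocity=.1);env.movel(W(7,-150,112),velocity=.15)
env.movel(W(43,-115,112),velocity=.15);env.movel(W(43,-115,66),velocity=.12);st('down')
print(env.movel(W(33,-115,66),velocity=.05,guard=9));st('a')
print(env.movel(W(8,-115,66),velocity=.03,guard=11));st('b')
env.movel(W(28,-115,66),velocity=.1);env.movel(W(28,-115,130),velocity=.15);env.movel(W(-45,-60,150),velocity=.2);st('up')
for n in('wrist','scene','top'):
    f=eyes.grab_frame(n);cv2.imwrite(f'pics/{n}6.png',f['frame'][:,:,::-1]);np.savez(f'pics/{n}6.npz',**f)
E
```

```text
down 13.67 [  43.  -115.5   66.4] [ 0.3 -0.2 -0. ]
False
a 14.02 [  33.1 -115.1   66.6] [0.6 0.  0.7]
True
b 14.7 [  13.5 -115.1   66.3] [ 5.8  1.  -2.6]
up 16.19 [-44.6 -60.4 149.5] [ 0.7 -1.2 -0.1]
```

View pics/wrist6.png

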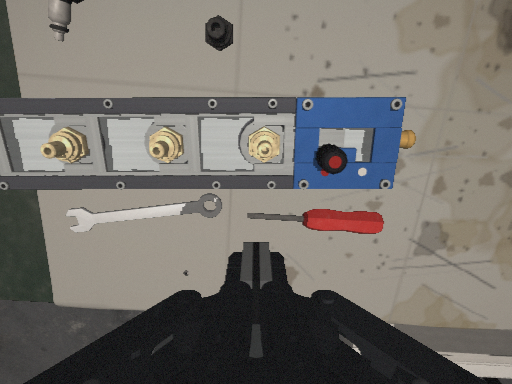

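View pics/scene6.png

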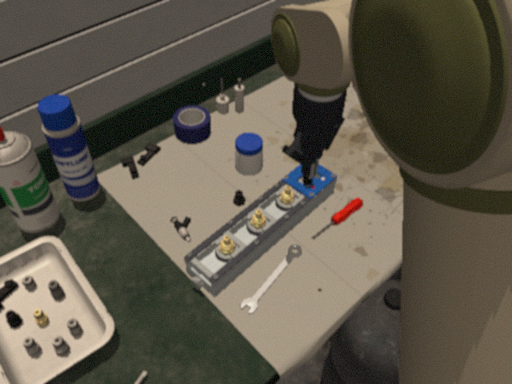

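The wrist view shows the knob (dot at about (335,162)) beside the red-dot notch and the adapters even. Next, a numeric check.

```bash
sed -i 's/m\[:140\]=0/m[:90]=0/' k.py; python3 - <<'E'
from k import *
f=np.load('pics/wrist6.npz');h=cv2.cvtColor(f['frame'],cv2.COLOR_RGB2HSV)
m=cv2.inRange(h,(0,120,90),(8,255,255))|cv2.inRange(h,(172,120,90),(180,255,255));m[:145]=0;m[185:]=0;m[:,:300]=0;m[:,360:]=0
n,_,st,ce=cv2.connectedComponentsWithStats(m)
for i in range(1,n):print(st[i],ce[i])
i=1+np.argmax(st[1:,4]);check('pics/wrist6.npz',ce[i])
a=cv2.imread('pics/wrist6.png')[90:195,230:420];cv2.imwrite('pics/w6z.png',cv2.resize(a,None,fx=4.2,fy=4.2,interpolation=2))
a=cv2.imread('pics/scene6.png')[150:300,180:345];cv2.imwrite('pics/s6z.png',cv2.resize(a,None,fx=4,fy=4,interpolation=2))
E
```

```text
[329 156  13  12 129] [334.81395349 161.62790698]
[321 171   8   5  29] [324.03448276 172.93103448]
((552.9653930664062, -118.53541564941406), (70.83840942382812, 81.92596435546875), 3.889137029647827) knob rel [  -4.7 -116.3   85. ] corrected [  -7.4 -115.3]
```

View pics/w6z.png

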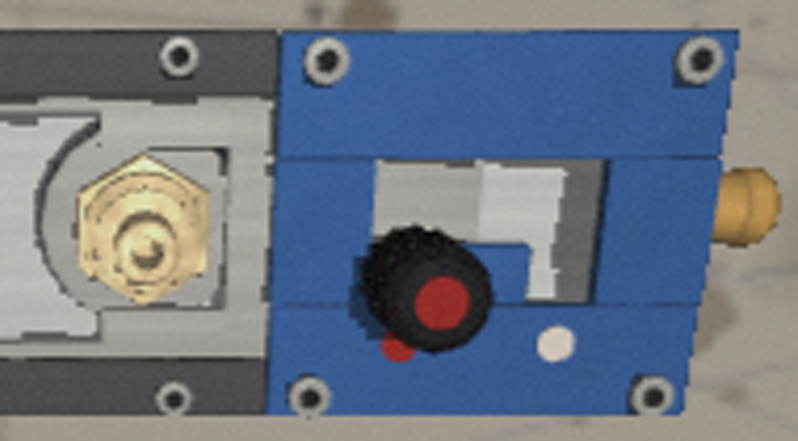

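View pics/s6z.png

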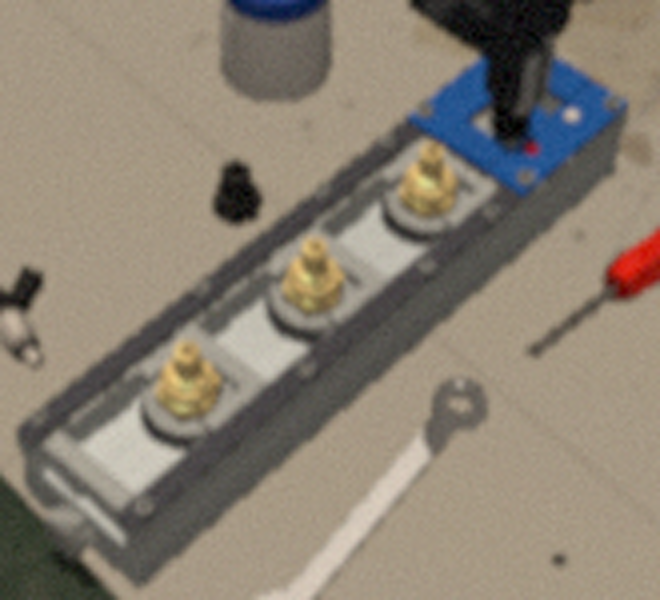

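The knob is at (-7.4, -115.3) against a target of (-7, -115). The lock plate has slid over the collars, and the spanner, screwdriver, spare adapter, injector and pot are where they were. Handing in with the arm clear.

```bash
python3 - <<'E'
from bench import job,monitor
s=monitor.sense();print(s['clock'],s['position'],s['contact_force'])
print(job.hand_in())
E
```

```text
16.3417 [ 0.50102396 -0.05050609  0.14938545] [-0.28970229 -0.18292963  0.66133437]
the job is handed in; nothing more can be done
None
```

The proud adapter is pressed home and the lock knob is in the lock notch. I handed the job in at 16.3 s with the arm clear of everything.

- **Adapter:** The proud one was in the port next to the gate (y -66), about 11 mm up. I pressed it with the shut fingertips until it met a hard stop with the fingertips at 77.7 mm; home is 78 mm.
- **Knob:** Three guarded pushes moved it +x into the lane, +y to the end stop, then -x into the red-dot notch. The force changes that stopped the pushes were 9 to 11 N.
- **Last checks:** The wrist camera put the knob at rail (-7.4, -115.3) mm, against a target of (-7, -115). The lock plate has visibly slid over the collars and all three adapters look level. The bystanders I could see in the last pictures had not visibly moved, though I compared them by eye only.
- **Disagreements:** The top and wrist cameras differed by about 4 mm in the rail's x, so I used a middle value. The triangulated heights of the two home adapters read 2.5 to 3.5 mm high. I did not triangulate the pressed adapter again afterwards. Its seating rests on the hard stop, the pictures and the lock plate sliding its full travel.

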